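# Unclamp a speaker port tube and show its mouth to the inspection camera

## Task

Press the tail of the jig's clamp down until it snaps over and stays open by itself, then take the black port tube out of the saddles and hold it up to the inspection camera: flared mouth towards the lens and centred on its line of sight, the tube pointing straight along that (downward-sloping) line, with 100 mm between lens and mouth. Finish while still holding the tube there, steady, with nothing but the gripper carrying it and the clamp left open. Do not drop the tube, bump the camera or disturb the other things on the bench.

Things in the scene. Friction and masses are not known exactly. Their poses are not given: they have to be found in the camera images.
- jig: Plywood board 110 x 250 x 18 mm, fixed; place and yaw vary. Origin at bench level under the tube's seat, z up, y along the seated tube; board from y -100 to +150. Two pale V saddles, 14 thick, 82 wide, under 61 tall, at y -45 and +55 leave 86 mm of tube free between them, its axis 63 mm above the bench, 45 above the board. Steel clamp on the +y end.
- port_tube: Loose black plastic bass-port tube, 160 mm long, 46 mm outer diameter, about 0.13 kg; one end flares to 66 mm over the last 18 mm. Origin on the axis at mid-length; y along the axis, flared mouth at -y. Starts level in the saddles, mouth towards the jig's -y, up to 6 mm either way along the jig. Grip it across its diameter from above between the saddles. Solid to the touch though it looks hollow.
- tube_mouth (a point): Centre of the flared mouth's end face, on the tube's axis at y = -80 mm of the tube's frame (axes as port_tube).
- clamp_lever (a joint): Angle of the steel rocker clamp; pivot along the jig's x at y 105, z 76 mm of the jig. 0 = closed, nose over the tube's plain end. Pressing the tail down raises it: its spring resists with about 5 N at first, fading to none at a crest near 0.6 rad, then it snaps to its stop at 0.9 and stays (over 0.82 = open), nose clear so the tube lifts straight up. Let go before the crest, it springs shut.
- lever_tail (a point): Where to press: middle of the upper face of the clamp tail's black rubber paddle (40 wide, 58 mm long), 100 mm from the pivot. Closed, it slopes up 0.5 rad away from the tube, this point 128 mm above the bench; open, it slopes down 0.4 rad, 42 mm above the bench; it moves on an arc about the pivot. Axes turn with the clamp; closed, they are the jig's.
- camera_stand: Fixed stand of the inspection camera: dark steel foot 150 x 130 x 14 mm, steel post 16 mm thick, 394 mm tall. Origin at bench level under the post; x points (level) the way the camera looks. The grey head, 55 x 56 x 50 mm, sits on the post at a height that varies. Do not bump it.
- lens (a point): Centre of the front face of the camera's black lens (38 mm diameter, 45 long), 240 to 320 mm above the bench, 90 mm ahead of the post. x = line of sight, out of the lens, sloping 20 degrees (0.35 rad) below level; y level; z upwards. The mouth is wanted 100 mm out along x, the tube's axis along x and the rest of the tube beyond the mouth.
- wire_spool: Bystander: spool of copper wire, 72 mm diameter, 50 mm tall, origin under its centre. Leave alone.
- glue_jar: Bystander: jar, 68 mm diameter, 90 mm tall, origin under its centre. Leave alone.
- hammer: Bystander: hammer lying on the bench, about 250 mm long. Leave alone.
- offcut: Bystander: walnut offcut 80 x 50 x 30 mm, origin under its centre. Leave alone.
Not all that is in view belongs to the job. Leave any blue look-alike of the port_tube alone.

How it is judged:
By the outcome, as a careful person would: the job done as asked, in the order asked, and still so for the second after the job is handed in, while the arm keeps its last pose, push and grip.
It also fails if it takes over 51 s, if anything falls off the work surface, if the arm or the gripper's body presses on something with over 40 N, if the wrist force passes 120 N, or if a joint passes its speed limit or range.

## Robot

A 6-joint arm with a two-finger parallel gripper is mounted at the origin on the work surface. World frame = base frame: x ahead of the robot, y to its left, z up, the work surface at z = 0. Lengths are in m, angles in degrees, forces in N, time in s.
With the tool pointing down it reaches from about 0.4 to 0.825 m from the base axis. Payload 7 kg.
Tool frame: the origin (TCP) lies at the centre of the arm's flange, where the gripper is bolted on; the fingertips stand 178 mm ahead of it and the grasp point (between the pads) lies 159 mm ahead of it (tip_reach is the distance from the TCP to the fingertips, in m); z points along the fingers, y is the line along which they close (so a half turn about z gives the same grasp; the last joint's range is limited). The gripper opens to 88 mm and grips with 3 to 60 N. Pads are 19 mm wide; open, the fingers measure 130 mm over their backs; the gripper's body (78 mm by 193 mm) begins 47 mm behind the grasp point.
Start: joints at [-56.832, 20.546, 0.682, 0, -70.136, -16.507], TCP at [0.194, -0.647, 0.405] pointing down, gripper open.
Joint ranges: [-176.03, 176.03], [-82.01, 121.73], [-58.28, 71.71], [-173.87, 95.51], [-174.79, -0.11], [-173.66, 173.66]. Speed limits (degrees/s): [136.94, 136.94, 172.46, 180, 180, 180].

## Interface

Orientations are given as [roll, pitch, yaw] about the fixed x, y, z axes, in that order (R = Rz(yaw) Ry(pitch) Rx(roll)).
In Python, from plant import * gives the robot as it stands.
- The arm moves only by the shell command python3 -m handwheel 'ROWS'. ROWS is JSON, a list of rows, each a list of 7 numbers: the opening, from -1 (shut) to 1 (fully open), then the shift along the tool's x, y, z as a fraction of full scale, then the turn, a rotation vector about the tool's x, y, z as a fraction of full scale. A call has 1 to 5 rows; each row shifts and turns the commanded pose from where the row before left it, along the tool's axes as they then stand; what a row does not reach is not made up. Full scale, the value 1, is 0.025 m for a shift and 6 degrees for a turn. A row lasts 1/8 s, in which the tool goes at most 62.5 mm and 10.7 degrees, less where a joint would pass 70% of its speed; a pose out of reach is approached as far as the arm can. A call with a number of a shift or a turn outside -1 to 1 is refused whole. A call with a gripper value outside its range is refused whole. The fingers move at their own pace and stop on an object; the grip force is fixed at half the most. Time passes only in rows, so rows that do not move let the fingers close. It gives the time, the measured TCP pose, the force, the opening and the grip force at its end, in the units of the state.
- get_obs(): the state, without advancing time (a new reading comes with each control period).
- snapshot(name): name is "scene" or "top"; returns a dict with "color" (420x560x3 uint8, red, green, blue), "fx", "fy", "cx", "cy" (pixels), "R" (3x3) and "t" (3): a world point X has camera coordinates R X + t. Camera axes: x right, y down, z forward; pixel columns grow to the right and rows downward; lengths in m; the calibration is good to about 2 mm. A picture is of the moment at which its call begins. There is no depth.
- close_job(): hands the job in; it is judged then, once.
The state is a dict: "clock": time; "joint_pos": joint angles; "qvel": joint speeds; "tau": joint torques, N m; "tool_pos": TCP position; "orientation": TCP orientation; "force": force on the tool from outside, world axes, zero at the start; "moment": the same for the moment, N m; "opening": finger opening in m; "gripper_force": force on a finger pad.
Only numpy, scipy, OpenCV 4.12 (cv2) and the standard library are available. Lean on these libraries where they do the work, as an engineer would, in place of code of your own. Each camera call takes 0.05 s, during which the arm holds its last target. There are 200 camera calls.

## Working session

There is one attempt and no reset: what is moved stays moved. The work goes in short steps, Python scripts to look and compute and a shell command to move; the robot and the scene stay as the last step left them, time stands still between calls to the robot, and variables do not carry over. Pictures are saved under pics/ and viewed, at most 10 in all, crops included, and the job is handed in when it is done.

```bash
ls; mkdir -p pics
python3 - <<'E'
from plant import *
import cv2
for n in("scene","top"):
    s=snapshot(n); cv2.imwrite(f"pics/{n}0.png",s["color"][:,:,::-1]); print(n,s["fx"],s["fy"],s["cx"],s["cy"],s["R"],s["t"])
print(get_obs())
E
```

```text
pics
scene 436.68056388408223 436.68056388408223 280.1336632111355 212.56430374406 [[ 0.41848098  0.90810946  0.0145215 ]
 [ 0.65398792 -0.29020331 -0.69862855]
 [-0.630217    0.30185965 -0.71533718]] [-0.19345558 -0.25955335  1.69085295]
top 484.4306366666549 484.4306366666549 273.46220798945444 211.3314772414798 [[ 0.01309328 -0.99986971 -0.00944083]
 [-0.98514085 -0.01128225 -0.17137742]
 [ 0.17124858  0.01154444 -0.98516022]] [-0.02031601  0.56960804  1.62774045]
{'clock': 0.1, 'joint_pos': array([-5.68321276e+01,  2.05868642e+01,  6.39493012e-01, -1.82663635e-02,
       -7.01371276e+01, -1.65052323e+01]), 'qvel': array([ 0.02294393, -0.05226733,  0.01981429, -0.01223741, -0.08885475,
        0.0858581 ]), 'tau': array([-6.31853782e-04, -5.84162915e+01,  2.93750364e+01,  7.01543257e+00,
        1.01617942e-02, -6.77601702e-05]), 'tool_pos': array([ 0.19347521, -0.64649331,  0.40382336]), 'orientation': array([ 1.79914104e+02, -7.54365817e-03, -1.63343573e+02]), 'force': array([ 0.22489226,  0.0517499 , -0.8489793 ]), 'moment': array([ 0.01661758, -0.00018428, -0.00421456]), 'gripper_force': 0.0, 'opening': 0.08794151366273043}
```

View pics/scene0.png

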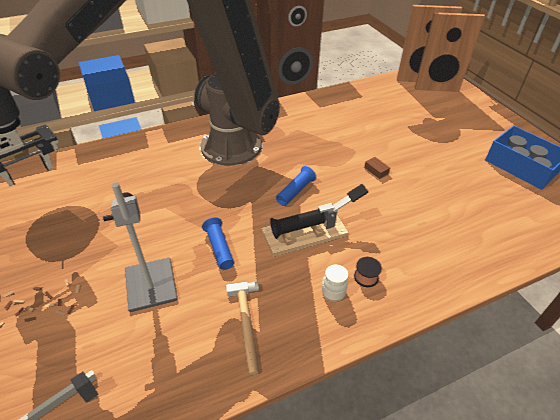

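View pics/top0.png

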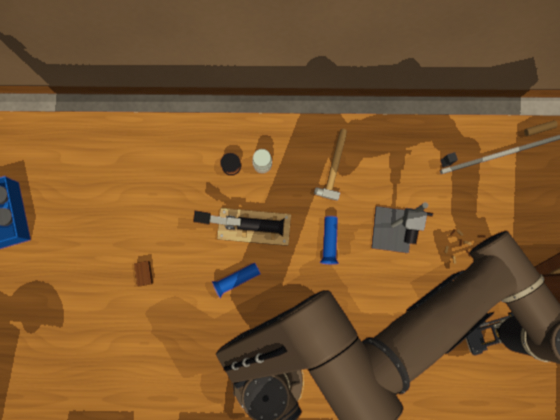

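Scene image: the black port tube in the jig is at scene (305,220) / top (262,226), with its mouth at scene (277,229). The paddle is at scene (357,193) / top (202,217). The look-alikes are two blue tubes, at scene (218,243) / top (330,240) and scene (297,187) / top (237,279). I choose the black one because it sits in the saddles. The camera stand's head is at scene (124,208) / top (413,222). Next is one close crop.

Run:
```python
import cv2,numpy as np
s=cv2.imread("pics/scene0.png");t=cv2.imread("pics/top0.png")
def c(im,x,y,w=100,h=75):
    p=cv2.resize(im[y:y+h,x:x+w],(400,300),interpolation=cv2.INTER_CUBIC)
    f=400/w
    for k in range((-x)%20,w,20): cv2.line(p,(int((k+.5)*f),0),(int((k+.5)*f),6),(0,255,0),1); cv2.putText(p,str(x+k),(int(k*f),18),0,.35,(0,255,0),1)
    for k in range((-y)%20,h,20): cv2.line(p,(0,int((k+.5)*f)),(6,int((k+.5)*f)),(0,255,0),1); cv2.putText(p,str(y+k),(8,int(k*f)+6),0,.35,(0,255,0),1)
    return p
cv2.imwrite("pics/crop1.png",np.vstack([np.hstack([c(s,260,175,120,90),c(t,190,190)]),np.hstack([c(s,90,180),c(t,360,190)])]))
```

```text
(no output)
```

View pics/crop1.png

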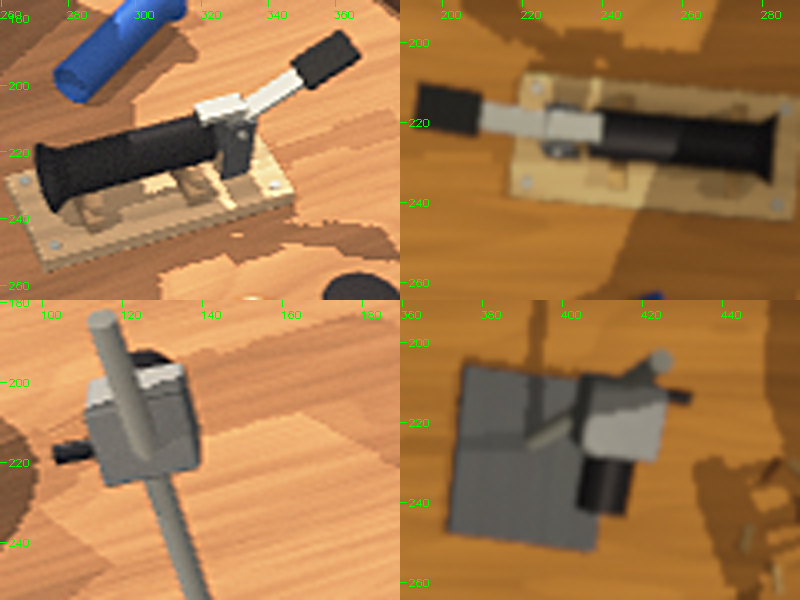

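The crop confirms the black tube: its mouth is at top (282,227) and scene (274,228), with the clamp bar over its other end and the paddle at top (202,217) / scene (358,193). The lens is the black cylinder at top (410,235), pointing towards the robot. Next I triangulate.

```bash
cat > h.py <<'E'
import numpy as np
K={"s":(436.68056,280.13366,212.5643),"t":(484.43064,273.46221,211.33148)}
R={"s":np.array([[0.41848098,0.90810946,0.0145215],[0.65398792,-0.29020331,-0.69862855],[-0.630217,0.30185965,-0.71533718]]),
"t":np.array([[0.01309328,-0.99986971,-0.00944083],[-0.98514085,-0.01128225,-0.17137742],[0.17124858,0.01154444,-0.98516022]])}
T={"s":np.array([-0.19345558,-0.25955335,1.69085295]),"t":np.array([-0.02031601,0.56960804,1.62774045])}
def ray(v,p):
    f,cx,cy=K[v]; d=R[v].T@np.array([(p[0]-cx)/f,(p[1]-cy)/f,1.]); return -R[v].T@T[v],d/np.linalg.norm(d)
def onz(v,p,z): c,d=ray(v,p); return c+d*(z-c[2])/d[2]
def tri(ps,pt):
    A=np.zeros((3,3));b=np.zeros(3);L=[ray("s",ps),ray("t",pt)]
    for c,d in L: P=np.eye(3)-np.outer(d,d);A+=P;b+=P@c
    X=np.linalg.solve(A,b); return X,max(np.linalg.norm((np.eye(3)-np.outer(d,d))@(X-c)) for c,d in L)
def proj(v,X):
    x=R[v]@np.asarray(X)+T[v]; f,cx,cy=K[v]; return np.array([f*x[0]/x[2]+cx,f*x[1]/x[2]+cy])
E
python3 - <<'E'
from h import *
np.set_printoptions(precision=4,suppress=True)
tj=lambda x,y:((x-400+.5)/4+190-.5,(y+.5)/4+190-.5)
sj=lambda x,y:((x+.5)/3.3333+260-.5,(y+.5)/3.3333+175-.5)
sc=lambda x,y:((x+.5)/4+90-.5,(y-300+.5)/4+180-.5)
tc=lambda x,y:((x-400+.5)/4+360-.5,(y-300+.5)/4+190-.5)
print("cams",ray("s",(0,0))[0],ray("t",(0,0))[0])
print("board",[onz("t",tj(*p),.018) for p in((525,72),(512,195),(795,218))])
print("board scene",[onz("s",sj(*p),.018) for p in((5,178),(45,265),(297,198))])
print("paddle",tri(sj(327,61),tj(447,110)))
print("paddle far/near edge",tri(sj(353.5,42.5),tj(416.5,105)),tri(sj(301,79),tj(477.5,115)))
print("mouth",tri(sj(46,179),tj(772,150)))
print("posttop",tri(sc(103,318),tc(661,362)))
print("foot top",[onz("t",tc(*p),.014) for p in((463,365),(447,530),(597,550))])
print("headTR,TL",tri(sc(187,378),tc(583,372)),tri(sc(86,408),tc(668,387)))
print("headfront top R,L",tri(sc(183,362),tc(583,455)),tri(sc(90,380),tc(658,462)))
print("post base scene",onz("s",(148,270),.014),"top",onz("t",tc(530,443),.014))
E
```

```text
cams [ 1.3163 -0.41    1.031 ] [ 0.2827 -0.0327  1.701 ]
board [array([0.5864, 0.1731, 0.018 ]), array([0.477, 0.181, 0.018]), array([ 0.4598, -0.0664,  0.018 ])]
board scene [array([ 0.4613, -0.0653,  0.018 ]), array([ 0.572 , -0.0737,  0.018 ]), array([0.5949, 0.1731, 0.018 ])]
paddle (array([0.5354, 0.2246, 0.122 ]), np.float64(0.0007753133853663508))
paddle far/near edge (array([0.5372, 0.2481, 0.1376]), np.float64(0.0017103122629087877)) (array([0.5336, 0.2009, 0.1068]), np.float64(0.00020452695634601986))
mouth (array([ 0.5132, -0.046 ,  0.0603]), np.float64(0.0005176310146152674))
posttop (array([ 0.532 , -0.4311,  0.3936]), np.float64(0.00046518689110856365))
foot top [array([ 0.5996, -0.3729,  0.014 ]), array([ 0.4533, -0.3556,  0.014 ]), array([ 0.4374, -0.4853,  0.014 ])]
headTR,TL (array([ 0.5344, -0.3958,  0.3369]), np.float64(0.0026294076157650746)) (array([ 0.526 , -0.4553,  0.3292]), np.float64(0.0002123821920116796))
headfront top R,L (array([ 0.48  , -0.3984,  0.3035]), np.float64(0.001480361076966447)) (array([ 0.4753, -0.4519,  0.3051]), np.float64(0.0015386743904300733))
post base scene [ 0.4757 -0.4239  0.014 ] top [ 0.5307 -0.4299  0.014 ]
```

Two-view results:
- **Post:** top at (0.532, -0.431, 0.394).
- **Jig:** origin about (0.5205, 0.029), yaw about -4.6°.
- **Paddle:** about (0.535, 0.222, 0.125).
- **Lens:** about (0.442, -0.419, 0.27).

Before closing in on the clamp, I raise the tool and swing over with the fingers shut.

```bash
python3 -m handwheel '[[-1,0,0,-1,0,0,0],[-1,0,0,-1,0,0,0],[-1,0,0,-1,0,0,0],[-1,0,0.5,-1,0,0,0],[-1,-0.4,1,-1,0,0,0]]'
for i in 1 2; do python3 -m handwheel '[[-1,-0.8,1,0,0,0,1],[-1,-0.7,1,0,0,0,0],[-1,-0.7,1,0,0,0,-1],[-1,-0.8,1,0,0,0,0],[-1,-0.8,1,0,0,0,0]]'; done
python3 - <<'E'
from h import *
from plant import *
o=get_obs();print(o["joint_pos"])
L=np.array([-.9329,.113,-.342]);up=np.array([-.3395,.041,.94])
for l in([.4422,-.4197,.2704],[.4449,-.4182,.2704],[.4422,-.4197,.2604]):
    l=np.array(l);print("lip",proj("t",l+.019*up),"lens/head joint top",proj("t",l-.045*L+.019*up), proj("s",l-.045*L+.019*up))
E
```

```text
clock: 0.72
tool_pos: [0.1922, -0.608, 0.5292]
orientation: [179.9, -0.0, -163.4]
force: [-0.1, 0.3, 0.5]
opening: 0.0431
gripper_force: 0.0
clock: 1.35
tool_pos: [0.2537, -0.4622, 0.5293]
orientation: [180.0, -0.0, -163.3]
force: [0.8, -0.1, 0.0]
opening: 0.0006
gripper_force: 0.0
clock: 1.98
tool_pos: [0.3147, -0.3175, 0.5294]
orientation: [180.0, -0.0, -163.3]
force: [0.5, -0.0, 0.3]
opening: 0.0006
gripper_force: 0.0
[-1.98528483e+01 -5.20807791e+00 -1.37073318e+01 -1.18129916e-02
 -8.15212021e+01 -5.34900053e+01]
lip [411.07068654 244.11428559] lens/head joint top [413.74875707 229.15812777] [123.71401207 197.42507291]
lip [410.52229744 243.18611745] lens/head joint top [413.1963218  228.22976045] [124.56983015 197.96381162]
lip [410.15040113 244.47064596] lens/head joint top [412.80460902 229.62061217] [124.71761091 200.42876267]
```

```bash
for i in 1 2 3; do python3 -m handwheel '[[-1,-0.8,1,0,0,0,0],[-1,-0.8,1,0,0,0,0],[-1,-0.8,1,0,0,0,0],[-1,-0.8,1,0,0,0,0],[-1,-0.8,1,0,0,0,0]]' >/dev/null; done
python3 -m handwheel '[[-1,-0.8,1,0.6,0,0,0],[-1,-0.8,1,1,0,0,0],[-1,-0.8,1,1,0,0,0],[-1,0,0,1,0,0,-1],[-1,0,0,1,0,0,-1]]'
python3 -m handwheel '[[-1,0,0,0,0,0,-1],[-1,0,0,0,0,0,-1],[-1,0,0,0,0,0,-1],[-1,0,0,0,0,0,-1],[-1,0,0,0,0,0,-1]]'
python3 -m handwheel '[[-1,0,0,0,0,0,-1],[-1,0,0,0,0,0,-1],[-1,0,0,0,0,0,-1],[-1,0,0,0,0,0,-1],[-1,0,0,0,0,0,-0.45]]'
python3 -m handwheel '[[-1,0,0,0,0,0,0],[-1,0,0,0,0,0,0]]'
python3 -c "from plant import *;print(get_obs()['joint_pos'])"
```

```text
clock: 4.47
tool_pos: [0.5307, 0.2168, 0.4132]
orientation: [-180.0, -0.1, -151.1]
force: [0.1, 0.4, 0.5]
opening: 0.0002
gripper_force: 0.0
clock: 5.1
tool_pos: [0.5306, 0.2163, 0.4143]
orientation: [180.0, -0.0, -121.1]
force: [-0.1, -0.8, -0.6]
opening: 0.0005
gripper_force: 0.0
clock: 5.72
tool_pos: [0.5306, 0.2163, 0.4143]
orientation: [180.0, -0.0, -94.5]
force: [-0.4, -0.2, -0.5]
opening: 0.0005
gripper_force: 0.0
clock: 5.98
tool_pos: [0.5305, 0.216, 0.4145]
orientation: [180.0, -0.0, -94.7]
force: [-0.7, -0.6, 0.1]
opening: 0.0001
gripper_force: 0.0
[ 4.17189651e+01  1.06145085e+01 -1.16561953e+01 -3.95813809e-03
 -6.77482705e+01 -4.64161014e+01]
```

```bash
python3 -m handwheel '[[-1,-0.2,-0.2,1,0,0,0],[-1,-0.1,0,1,0,0,0],[-1,0,0,1,0,0,0],[-1,0,0,0.6,0,0,0],[-1,0,0,0.4,0,0,0]]'
python3 -m handwheel '[[-1,0,0,0.4,0,0,0],[-1,0,0,0.4,0,0,0],[-1,0,0,0,0,0,0]]'
python3 - <<'E'
from plant import *
import cv2,numpy as np
s=snapshot("scene")["color"][:,:,::-1];t=snapshot("top")["color"][:,:,::-1]
a=cv2.resize(s[120:270,230:400],(400,353));b=cv2.resize(t[150:300,150:320],(400,353))
cv2.imwrite("pics/p4.png",np.hstack([a,b]))
E
```

```text
clock: 6.6
tool_pos: [0.5361, 0.2229, 0.3141]
orientation: [180.0, -0.0, -94.7]
force: [-0.4, -0.1, 0.4]
opening: 0.0003
gripper_force: 0.0
clock: 6.98
tool_pos: [0.5366, 0.2232, 0.2953]
orientation: [-179.9, 0.1, -94.6]
force: [0.8, -0.9, 4.4]
opening: 0.0006
gripper_force: 1.7
```

View pics/p4.png

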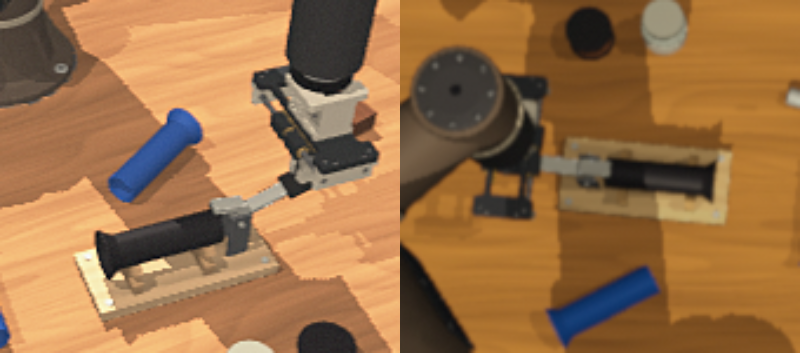

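The fingertips are on the paddle (scene crop (300,180)) and pushing back with 4.4 N. I keep pressing down.

```bash
python3 -m handwheel '[[-1,-0.1,0,0.5,0,0,0],[-1,-0.1,0,0.5,0,0,0],[-1,0,0,0.4,0,0,0],[-1,0,0,0.4,0,0,0]]'
python3 -m handwheel '[[-1,0,0,0.4,0,0,0],[-1,0,0,0.4,0,0,0],[-1,0,0,0.1,0,0,0],[-1,0,0,0,0,0,0]]'
```

```text
clock: 7.58
tool_pos: [0.536, 0.2275, 0.2484]
orientation: [179.9, -0.1, -94.7]
force: [-0.2, -1.0, 0.8]
opening: 0.0004
gripper_force: 0.0
clock: 8.07
tool_pos: [0.5365, 0.2278, 0.227]
orientation: [180.0, -0.0, -94.6]
force: [-0.5, 0.9, 0.4]
opening: 0.0005
gripper_force: 0.0
```

```bash
python3 -m handwheel '[[-1,0,0,-1,0,0,0],[-1,0,0,-1,0,0,0],[-1,0,0,-1,0,0,0],[-1,0,0,-1,0,0,0],[-1,0,0,-1,0,0,0]]'
python3 -m handwheel '[[1,0,0,-1,0,0,0],[1,0,0,-1,0,0,0],[1,0,0,-0.6,0,0,0]]' |grep pos
python3 - <<'E'
from plant import *
import cv2,numpy as np
s=snapshot("scene")["color"][:,:,::-1];t=snapshot("top")["color"][:,:,::-1]
cv2.imwrite("pics/s5full.png",s);cv2.imwrite("pics/t5full.png",t)
def c(im,x,y,w,h):
    p=cv2.resize(im[y:y+h,x:x+w],(400,300),interpolation=cv2.INTER_CUBIC); f=400/w
    for k in range((-x)%10,w,10): cv2.line(p,(int((k+.5)*f),0),(int((k+.5)*f),6),(0,255,0),1); cv2.putText(p,str(x+k),(int(k*f),18),0,.35,(0,255,0),1)
    for k in range((-y)%10,h,10): cv2.line(p,(0,int((k+.5)*f)),(6,int((k+.5)*f)),(0,255,0),1); cv2.putText(p,str(y+k),(8,int(k*f)+6),0,.35,(0,255,0),1)
    return p
cv2.imwrite("pics/p5.png",np.vstack([np.hstack([c(s,265,185,100,75),c(t,200,195,100,75)]),np.hstack([c(s,100,180,60,45),c(t,385,200,60,45)])]))
E
```

```text
clock: 8.7
tool_pos: [0.5364, 0.2278, 0.3537]
orientation: [-180.0, 0.0, -94.6]
force: [0.2, 0.3, -1.2]
opening: 0.0003
gripper_force: 0.0
tool_pos: [0.5365, 0.2278, 0.419]
```

View pics/p5.png

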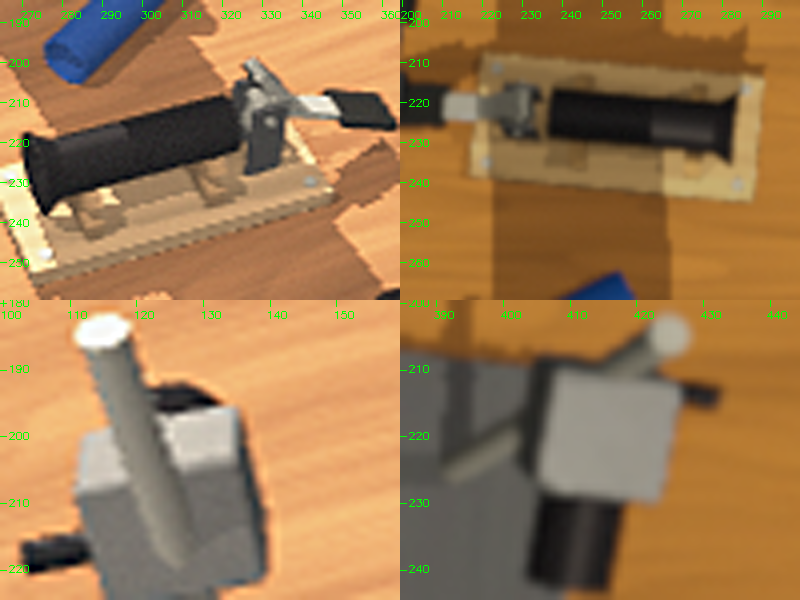

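The clamp is open: nose up at scene (327,203), paddle down. The tube is fully visible with its mouth at top (283,227) and plain end at top (237,223). The head's top face is also clear now, so I refine the numbers.

Run:
```python
from h import *
np.set_printoptions(precision=4,suppress=True)
g=lambda ox,oy,f,px,py:(lambda x,y:((x-px+.5)/f+ox-.5,(y-py+.5)/f+oy-.5))
sj=g(265,185,4,0,0);tj=g(200,195,4,400,0);sc=g(100,180,6.667,0,300);tc=g(385,200,6.667,400,300)
print("mouth top z.063",onz("t",tj(733,130),.063),"plain",onz("t",tj(548,113),.063))
print("mouth tri",tri(sj(36,174),tj(733,130)))
P={}
for n,a,b in(("bl",(77,497),(685,378)),("br",(245,455),(556,368)),("fr",(237,405),(535,492)),("fl",(83,437),(662,502))):
    P[n],e=tri(sc(*a),tc(*b)); print(n,P[n],e)
m=sum(P.values())/4; print("topcentre",m,"fwd",(P["fr"]+P["fl"]-P["br"]-P["bl"])/2,"side",(P["bl"]+P["fl"]-P["br"]-P["fr"])/2)
print("posttop",tri(sc(103,333),tc(670,336)))
f=np.radians(6.9);L=np.array([-np.cos(f)*.9397,np.sin(f)*.9397,-.342]);up=np.array([-np.cos(f)*.342,np.sin(f)*.342,.9397])
l=m-.025*up+.0725*L; print("lens",l,L,up,"lip pred",proj("t",l+.019*up),"obs",tc(569,587))
```

```text
mouth top z.063 [ 0.5131 -0.0463  0.063 ] plain [0.5259 0.112  0.063 ]
mouth tri (array([ 0.5133, -0.0462,  0.0614]), np.float64(0.00015931179812546842))
bl [ 0.5275 -0.458   0.3237] 0.001204335098356378
br [ 0.5311 -0.4021  0.3247] 0.0014367104369992952
fr [ 0.48   -0.3981  0.3026] 0.00043682219557994516
fl [ 0.4761 -0.452   0.3042] 0.001045235219980728
topcentre [ 0.5037 -0.4275  0.3138] fwd [-0.0513  0.005  -0.0208] side [-0.0038 -0.0549  0.0003]
posttop (array([ 0.5325, -0.432 ,  0.3931]), np.float64(0.00034610228812305773))
lens [ 0.4445 -0.4204  0.2655] [-0.9329  0.1129 -0.342 ] [-0.3395  0.0411  0.9397] lip pred [410.8258 243.5082] obs (409.9237288135593, 242.6228438578071)
```

```bash
python3 -m handwheel '[[1,1,0,0,0,0,0],[1,1,0,0,0,0,0],[1,1,0,0,0,0,0],[1,1,0,0,0,0,0],[1,1,0,0,0,0,0]]'|grep pos
python3 -m handwheel '[[1,1,0.06,0,0,0,0],[1,1,0,0,0,0,0],[1,0.9,0,0,0,0,0],[1,0,0,1,0,0,0],[1,0,0,1,0,0,0]]'|grep pos
python3 -m handwheel '[[1,0,0,1,0,0,0],[1,0,0,1,0,0,0],[1,0,0,1,0,0,0],[1,0,0,0,0,0,0]]'
```

```text
tool_pos: [0.526, 0.1012, 0.4172]
tool_pos: [0.5186, 0.0295, 0.3669]
clock: 10.92
tool_pos: [0.5181, 0.0299, 0.2907]
orientation: [179.8, -0.1, -94.7]
force: [0.6, -0.2, 0.4]
opening: 0.0877
gripper_force: 0.0
```

```bash
python3 -m handwheel '[[1,0,0,0.8,0,0,0],[1,0,0,0.8,0,0,0],[1,0,0,0.8,0,0,0],[1,0,0,0.35,0,0,0],[1,0,0,0,0,0,0]]'
python3 -m handwheel '[[-1,0,0,0,0,0,0],[-1,0,0,0,0,0,0],[-1,0,0,0,0,0,0],[-1,0,0,0,0,0,0],[-1,0,0,0,0,0,0]]'
```

```text
clock: 11.55
tool_pos: [0.5192, 0.0309, 0.2238]
orientation: [-180.0, -0.0, -94.6]
force: [0.5, -0.2, 0.2]
opening: 0.0877
gripper_force: 0.0
clock: 12.18
tool_pos: [0.5197, 0.0313, 0.2239]
orientation: [-179.9, 0.0, -94.6]
force: [1.4, 0.1, -0.2]
opening: 0.0454
gripper_force: 30.0
```

The tube is gripped: opening 45.4 mm, 30 N. I lift straight up, then turn.

```bash
python3 -m handwheel '[[-1,0,0,-0.5,0,0,0],[-1,0,0,-0.8,0,0,0],[-1,0,0,-1,0,0,0],[-1,0,0,-1,0,0,0],[-1,0,0,-1,0,0,0]]'
python3 -m handwheel '[[-1,0,0,-1,0,0,0],[-1,0,0,-1,0,0,-0.5],[-1,0,0,-1,0,0,-1],[-1,0,0,-0.7,0,0,-1],[-1,0,0,0,0,0,-1]]'|grep -E "pos|orie|open"
for i in 1 2; do python3 -m handwheel '[[-1,0,0,0,0,0,-1],[-1,0,0,0,0,0,-1],[-1,0,0,0,0,0,-1],[-1,0,0,0,0,0,-1],[-1,0,0,0,0,0,-1]]'|grep -E "pos|orie|open"; done
python3 -m handwheel '[[-1,0,0,0,0,0,-0.8],[-1,0,0,0,0,0,-0.4],[-1,0,0,0,0,0,0]]'|grep -E "pos|orie|open"
python3 - <<'E'
from plant import *
import numpy as np
from scipy.spatial.transform import Rotation as Ro
np.set_printoptions(precision=3,suppress=True)
f=np.radians(6.4);L=np.array([-np.cos(f)*.9397,np.sin(f)*.9397,-.342]);up=np.array([-np.cos(f)*.342,np.sin(f)*.342,.9397])
lens=np.array([.4445,-.4195,.266]);X=-L;Z=-up;Y=np.cross(Z,X)
tcp=lens+.1*L-.078*X-.161*Z
o=get_obs();R=Ro.from_euler("xyz",o["orientation"],degrees=True).as_matrix()
print("target tcp",tcp,"joints",o["joint_pos"],"clock",o["clock"])
print("shift units",R.T@(tcp-o["tool_pos"])/.025,"turn",Ro.from_matrix(R.T@np.c_[X,Y,Z]).as_rotvec(degrees=True)/6)
E
```

```text
clock: 12.8
tool_pos: [0.5185, 0.031, 0.3323]
orientation: [180.0, 0.0, -94.6]
force: [0.5, 0.0, -1.2]
opening: 0.0454
gripper_force: 30.0
tool_pos: [0.5187, 0.031, 0.4256]
orientation: [-179.9, 0.0, -73.4]
opening: 0.0454
tool_pos: [0.5184, 0.031, 0.4239]
orientation: [180.0, 0.0, -43.4]
opening: 0.0452
tool_pos: [0.5184, 0.031, 0.4239]
orientation: [180.0, 0.0, -13.4]
opening: 0.0454
tool_pos: [0.5185, 0.031, 0.4238]
orientation: [-180.0, 0.0, -6.5]
opening: 0.0454
target tcp [ 0.224 -0.395  0.356] joints [ 25.083   5.076 -17.     -0.019 -67.939  58.461] clock 15.05
shift units [-9.806 18.249  2.697] turn [ 0.001  3.337 -0.011]
```

```bash
for i in 1 2; do python3 -m handwheel '[[-1,-0.6,0.9,0,0,0,0],[-1,-0.6,1,0,0,0,0],[-1,-0.6,1,0,0,0,0],[-1,-0.6,1,0,0,0,0],[-1,-0.6,1,0,0,0,0]]'|grep -E "pos|orie|open"; done
python3 -m handwheel '[[-1,-0.5,1,0,0,0,0],[-1,-0.5,1,0,0,0,0],[-1,-0.5,1,0,0,0,0],[-1,-0.5,0.8,0,0,0,0],[-1,0,0,0,0,0,0]]'
python3 -c "from plant import *;print(get_obs()['joint_pos'])"
```

```text
tool_pos: [0.4289, -0.084, 0.4237]
orientation: [-180.0, -0.0, -6.5]
opening: 0.0451
tool_pos: [0.3403, -0.1968, 0.4237]
orientation: [-180.0, -0.1, -6.5]
opening: 0.0451
clock: 16.92
tool_pos: [0.2799, -0.2853, 0.4235]
orientation: [180.0, -0.0, -6.6]
force: [-0.0, -0.1, -2.2]
opening: 0.0453
gripper_force: 30.0
[-1.68710338e+01 -7.65224535e+00 -2.93773201e+01  5.86784176e-04
 -6.82592765e+01  1.00240243e+02]
```

```bash
python3 -m handwheel '[[-1,-0.5,0,0,0,0.7,0],[-1,-0.5,0,0,0,0.8,0],[-1,-0.5,0,0,0,0.8,0],[-1,0,0,0,0,0.7,0],[-1,0,0,0,0,0.33,0]]'
cat > tgt.py <<'E'
from plant import *
import numpy as np,sys
from scipy.spatial.transform import Rotation as Ro
np.set_printoptions(precision=3,suppress=True)
def go(lens,yaw,m,mz=.161,my=0.):
    f=np.radians(yaw);L=np.array([-np.cos(f)*.9397,np.sin(f)*.9397,-.342]);up=np.array([-np.cos(f)*.342,np.sin(f)*.342,.9397])
    X=-L;Z=-up;Y=np.cross(Z,X);tcp=np.array(lens)+.1*L-m*X-my*Y-mz*Z
    o=get_obs();R=Ro.from_euler("xyz",o["orientation"],degrees=True).as_matrix()
    print("target",tcp,"now",o["tool_pos"],o["joint_pos"],o["clock"])
    print("shift units",R.T@(tcp-o["tool_pos"])/.025,"turn",Ro.from_matrix(R.T@np.c_[X,Y,Z]).as_rotvec(degrees=True)/6)
E
python3 -c "
from tgt import *
go([.4445,-.4195,.266],6.4,.078)"
```

```text
clock: 17.55
tool_pos: [0.244, -0.2798, 0.4208]
orientation: [180.0, -20.1, -6.5]
force: [0.1, -0.1, -0.8]
opening: 0.0454
gripper_force: 30.0
target [ 0.224 -0.395  0.356] now [ 0.244 -0.28   0.421] [-21.085 -16.528 -35.021  -6.301 -52.159 107.638] 17.55
shift units [-1.165  4.657  2.316] turn [ 0.005 -0.02  -0.01 ]
```

```bash
python3 -m handwheel '[[-1,-0.6,0.8,0.3,0,0,0],[-1,-0.6,0.8,0.5,0,0,0],[-1,0,0.8,0.5,0,0,0],[-1,0,0.8,0.5,0,0,0],[-1,0,0.8,0.5,0,0,0]]'|grep pos
python3 -m handwheel '[[-1,0,0.65,0,0,0,0],[-1,0,0,0,0,0,0],[-1,0,0,0,0,0,0]]'
python3 - <<'E'
from tgt import *
go([.4445,-.4195,.266],6.4,.078)
import cv2
s=snapshot("scene")["color"][:,:,::-1];t=snapshot("top")["color"][:,:,::-1]
cv2.imwrite("pics/s6full.png",s);cv2.imwrite("pics/t6full.png",t)
def c(im,x,y,w,h):
    p=cv2.resize(im[y:y+h,x:x+w],(400,533),interpolation=cv2.INTER_CUBIC); f=400/w
    for k in range((-x)%10,w,10): cv2.line(p,(int((k+.5)*f),0),(int((k+.5)*f),6),(0,255,0),1); cv2.putText(p,str(x+k),(int(k*f),18),0,.35,(0,255,0),1)
    for k in range((-y)%10,h,10): cv2.line(p,(0,int((k+.5)*f)),(6,int((k+.5)*f)),(0,255,0),1); cv2.putText(p,str(y+k),(8,int(k*f)+6),0,.35,(0,255,0),1)
    return p
cv2.imwrite("pics/p6.png",np.hstack([c(s,70,130,90,120),c(t,360,200,90,120)]))
E
```

```text
tool_pos: [0.2252, -0.3792, 0.3558]
clock: 18.55
tool_pos: [0.2234, -0.3943, 0.3561]
orientation: [-180.0, -19.9, -6.5]
force: [-0.0, 0.1, -1.4]
opening: 0.0453
gripper_force: 30.0
target [ 0.224 -0.395  0.356] now [ 0.223 -0.394  0.356] [-41.774  -1.539 -28.527 -15.53  -47.595 134.269] 18.55
shift units [ 0.014  0.015 -0.008] turn [-0.002  0.008 -0.011]
```

View pics/p6.png

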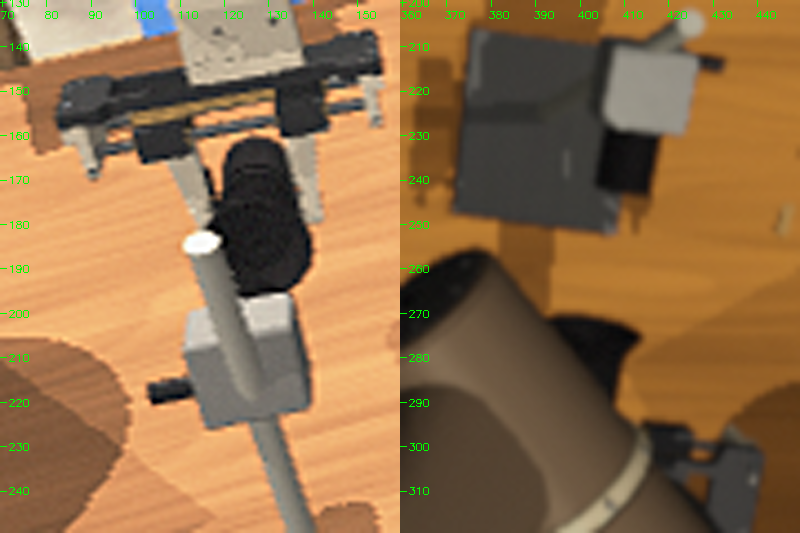

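The tube is in place: in the top view the mouth's right rim is at about (413.5,275) with the lens front at about (410,242). In the scene view the tube lies behind the head at about (127,180). I compare predicted and observed points.

Run:
```python
from h import *
from plant import get_obs
from scipy.spatial.transform import Rotation as Ro
np.set_printoptions(precision=2,suppress=True)
o=get_obs();M=Ro.from_euler("xyz",o["orientation"],degrees=True).as_matrix();t=o["tool_pos"]
pt=lambda x,y,z:t+M@np.array([x,y,z])
g=lambda ox,oy,f,px:(lambda x,y:((x-px+.5)/f+ox-.5,(y+.5)/f+oy-.5))
s=g(70,130,4.444,0);tp=g(360,200,4.444,400)
a=np.linspace(0,2*np.pi,73)
def ext(v,x,r,cz=.161): return np.array([proj(v,pt(x,r*np.cos(k),cz+r*np.sin(k))) for k in a])
for v in "st":
    m=ext(v,.078,.033);p=ext(v,-.082,.023);b=ext(v,-.07,.023)
    print(v,"mouth box",m.min(0),m.max(0),"plain box",p.min(0),p.max(0))
print("obs t right rim",tp(640,335),"top",tp(585,316))
print("obs s mouth L,R, plain top/L/R",s(213,225),s(313,245),s(255,138),s(222,160),s(287,160))
img=__import__("cv2").imread("pics/s6full.png");tt=__import__("cv2").imread("pics/t6full.png")
for r in(160,165,170,175,185,190): 
    k=np.where(img[r,105:150].max(1)<45)[0]+105;print(r,k.min(),k.max())
for r in(272,274,276,278,280):
    k=np.where(tt[r,395:425].max(1)<40)[0]+395;print("t",r,k.min(),k.max())
for r in(232,236,240,242):
    k=np.where(tt[r,398:425].max(1)<45)[0]+398;print("lens",r,k.min(),k.max())
l=np.array([.4445,-.4195,.266]);fL=-M[:,0]
c=[[proj("t",l-q*.04*fL+.019*(np.cos(k)*M[:,1]-np.sin(k)*M[:,2])) for k in a] for q in(0,1)]
for q in c: print("lens pred box",np.min(q,0),np.max(q,0))
```

```text
s mouth box [113.9  173.83] [139.77 196.75] plain box [119.   159.62] [135.13 174.17]
t mouth box [392.3  270.67] [414.78 277.83] plain box [387.41 320.92] [402.71 327.26]
obs t right rim (413.6179117911791, 274.9950495049505) top (401.24167416741676, 270.71962196219624)
obs s mouth L,R, plain top/L/R (117.54230423042304, 180.24257425742576) (140.04455445544556, 184.74302430243023) (126.99324932493249, 160.66561656165618) (119.56750675067507, 165.6161116111611) (134.19396939693968, 165.6161116111611)
160 134 135
165 105 133
170 121 134
175 118 136
185 120 139
190 122 138
t 272 395 404
t 274 395 411
t 276 396 412
t 278 398 410
t 280 400 409
lens 232 405 417
lens 236 404 416
lens 240 404 415
lens 242 405 415
lens pred box [402.59 240.28] [415.72 243.68]
lens pred box [404.77 227.33] [417.98 230.44]
```

Predicted and observed edges agree to about 1 px (2–3 mm). One last look at the whole scene, for the clamp and the bystanders.

View pics/s6full.png

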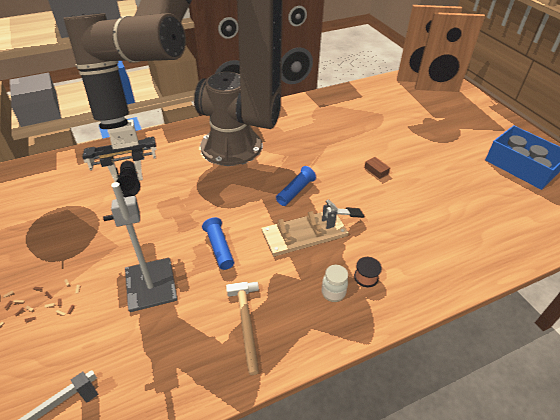

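```bash
python3 -c "
import cv2
t=cv2.imread('pics/t6full.png');u=cv2.imread('pics/t5full.png')
print(t[238:250,407:413].mean((1,2)).round());print(u[238:250,407:413].mean((1,2)).round())
from plant import *;o=get_obs();print(o['tool_pos'],o['qvel'],o['opening'])"
```

```text
[18. 18. 18. 18. 22. 41. 63. 73. 77. 81. 83. 85.]
[ 41.  41.  42.  43.  48.  71.  96. 102.  99.  99. 100. 101.]
[ 0.22344788 -0.39410374  0.35639811] [-0.01531088 -0.29505118  0.02075619  0.0633643   0.03700578  0.16226268] 0.04549756785414323
```

The clamp is open (paddle down at (350,212)), the saddles are empty, the tube is held at the lens and the bystanders have not moved. I let the arm settle and hand the job in.

```bash
python3 -m handwheel '[[-1,0,0,0,0,0,0],[-1,0,0,0,0,0,0],[-1,0,0,0,0,0,0]]'; python3 -c "from plant import *;print(close_job())"
```

```text
clock: 19.02
tool_pos: [0.2235, -0.3945, 0.3564]
orientation: [180.0, -20.0, -6.4]
force: [-0.7, -0.5, -1.0]
opening: 0.0455
gripper_force: 30.0
the job is handed in; nothing more can be done
None
```

Job handed in at about 19 s, no verdict returned: the clamp is snapped open, and the tube is held steady on the lens's line of sight, mouth about 100 mm from the lens (checked to 2–3 mm in the images), with the other things on the bench undisturbed.

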